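# Put the tape rolls and cord spools away on their stands

## Task

Tidy the craft table by putting the rolls away on their two stands. Stack the three tape rolls on the thick post of the round stand, the largest at the bottom, then the middle one, the smallest on top; and stack the two cord spools on the thin post of the square stand, the larger one below and the smaller one on top, everything threaded on the post and lying flat on what is under it. Leave the glue bottle, the stapler and the bead jar standing where they are.

Things in the scene. Friction and masses are not known exactly. Their poses are not given: they have to be found in the camera images.
- tape_large_center (a point): Loose roll of cream masking tape lying flat, 66 mm in outer diameter and 30 mm high, its brown cardboard core open right through with a 30 mm bore. The largest of three. This point is its centre, half-way up; z is the roll's axis. 0.02 to 0.13 kg.
- tape_medium_center (a point): Loose roll of cream masking tape lying flat, 54 mm in outer diameter and 20 mm high, its brown cardboard core open right through with a 30 mm bore. The middle one of three. This point is its centre, half-way up; z is the roll's axis. 0.02 to 0.13 kg.
- tape_small_center (a point): Loose roll of cream masking tape lying flat, 42 mm in outer diameter and 16 mm high, its brown cardboard core open right through with a 30 mm bore. The smallest of three. This point is its centre, half-way up; z is the roll's axis. 0.02 to 0.13 kg.
- spool_large_center (a point): Loose white plastic spool full of black cord, lying flat: round flanges 60 mm in diameter with five dark dots on the face, 32 mm high over all, with a small 20 mm bore right through. The larger of two. This point is its centre, half-way up; z is the spool's axis. 0.03 to 0.11 kg.
- spool_small_center (a point): Loose white plastic spool full of black cord, lying flat: round flanges 44 mm in diameter with five dark dots on the face, 24 mm high over all, with a small 20 mm bore right through. The smaller of two. This point is its centre, half-way up; z is the spool's axis. 0.03 to 0.11 kg.
- tape_stand_foot (a point): Stand for the tape rolls, firmly fixed: a dark round steel foot, 90 mm in diameter and 10 mm thick, with a thick upright wooden post in its middle, 16 mm in diameter and rising 62 mm above the foot. This point is on the post's axis at the top face of the foot, where the lowest roll rests; z is up. The full stack of three is 66 mm high, so the top roll stands 4 mm above the post's end.
- spool_stand_foot (a point): Stand for the cord spools, firmly fixed: a square wooden foot, 84 by 84 mm and 10 mm thick, with a thin upright steel post in its middle, 8 mm in diameter and rising 50 mm above the foot. This point is on the post's axis at the top face of the foot, where the lower spool rests; z is up. The full stack of two is 56 mm high.
- glue_bottle_center (a point): White bottle of glue with an orange cap, standing upright, loose, 48 mm in diameter and 115 mm high: the tallest thing in the work area. It is not part of the job: leave it where it is. This point is at its centre, half-way up.
- stapler_center (a point): Small blue and black stapler, loose, 90 mm long (its x axis), 30 mm wide, 40 mm high. It is not part of the job: leave it where it is. This point is at its centre, half-way up.
- bead_jar_center (a point): Glass jar with a grey lid, standing upright, loose, 56 mm in diameter and 60 mm high. It is not part of the job: leave it where it is. This point is at its centre, half-way up. Any of these ten things may be in any place of the work area at the start; the other equipment (at most 0.17 m high) keeps to the table's far edge beyond x = 0.73 and its sides beyond |y| = 0.55.
Things that resemble listed ones, but are neither listed nor needed, are in the scene too. Leave any red look-alike of the part that bears tape_small_center alone.

How it is judged:
By the outcome, as a careful person would: the job done as asked, in the order asked, and still so for the second after the job is handed in, with the robot touching nothing.
It also fails if it takes over 109 s, if anything falls off the work surface, if the arm or the gripper's body presses on something with over 40 N, if the wrist force passes 120 N, or if a joint passes its speed limit or range.

## Robot

A 6-joint arm with a two-finger parallel gripper is mounted at the origin on the work surface. World frame = base frame: x ahead of the robot, y to its left, z up, the work surface at z = 0. Lengths are in mm, angles in rad, forces in N, time in s.
With the tool pointing down it reaches from about 350 to 725 mm from the base axis. Payload 6 kg.
Tool frame: the origin (TCP) lies between the finger pads; the fingertips stand 22 mm ahead of it and the grasp point (between the pads) lies 3 mm ahead of it; z points along the fingers, y is the direction in which the jaws open and shut (so a half turn about z gives the same grasp; the last joint's range is limited). The gripper opens to 85 mm and grips with 20 to 120 N. Pads are 22 mm wide; open, the fingers measure 114 mm over their backs; the gripper's body (76 mm by 85 mm) begins 54 mm behind the grasp point. The pads swing forward as they close: fully open they stand 13 mm farther back than shut.
Start: joints at [-0.795, 0.04, 0.085, 0, -1.615, -0.334], TCP at [256.547, -542.365, 253.261] pointing down, gripper open.
Joint ranges: [-2.56, 2.56], [-1.29, 2.01], [-1.08, 1.49], [-3.29, 1.98], [-2.81, -0.18], [-2.99, 2.99]. Speed limits (rad/s): [2.57, 2.57, 3.01, 3.14, 3.14, 3.14].

## Interface

Orientations are given as a unit quaternion [x, y, z, w].
In Python, from bench import manip gives the robot as it stands. Calls block until the motion is done:
- manip.move_ptp(position, orientation): joint-space move of the TCP to a pose.
- manip.move_linear(position, rotation=None, velocity=150, contact_N=None): straight line of the TCP; rotation=None keeps the orientation; velocity is the mean speed in mm/s. With contact_N (N) it stops when the force on the tool has changed by that much, and returns True; else False.
- manip.movej(angles): joint-space move.
- manip.set_gripper(opening, squeeze=None): opening from 0.0 (shut) to 1.0 (fully open); squeeze is the grip in N (None keeps the last); returns when the fingers have stopped.
- manip.pause(seconds).
- manip.ik(position, orientation): joint angles nearest the present ones, or None.
- manip.get_state(): the state.
- manip.read_camera(name): name is "side" or "top"; returns (picture, depth): 420x560x3 uint8, red, green, blue; 420x560 float32, mm along the optical axis (not along the pixel's ray), 0 where there is no reading.
- manip.get_calibration(name): a dict with "camera_matrix" (3x3 intrinsics, pixels), "position" and "attitude" of the camera in the world. Camera axes: x right, y down, z forward; pixel columns grow to the right and rows downward; lengths in mm; the calibration is good to about 2 mm. A picture is of the moment at which its call begins. get_calibration takes no time and is no camera call.
A pose or a line that the arm cannot do raises manip.MotionError and nothing moves.
- manip.finish_job(): hands the job in, once; it reports no verdict.
The state is a dict: "time": time; "q": joint angles; "joint_vel": joint speeds; "joint_efforts": joint torques, N m; "position": TCP position; "orientation": TCP orientation; "wrist_force": force on the tool from outside, world axes, zero at the start; "wrist_torque": the same for the moment, N m; "opening": opening from 0.0 (shut) to 1.0 (fully open).
Only numpy, scipy, OpenCV 4.12 (cv2) and the standard library are available. Lean on these libraries where they do the work, as an engineer would, in place of code of your own. Each camera call takes 0.05 s, during which the arm holds its last target.

## Working session

There is one attempt and no reset: what is moved stays moved. The work goes in short steps, each a Python script; the robot and the scene stay as the last script left them, time stands still between calls to the robot, and variables do not carry over. Pictures are saved under pics/ and viewed, and the job is handed in when it is done.

```bash
mkdir -p pics; python3 - <<'E'
from bench import manip
import cv2,numpy as np
for n in("top","side"):
    p,d=manip.read_camera(n); cv2.imwrite(f"pics/{n}0.png",p[:,:,::-1]); np.savez(f"{n}0.npz",p=p,d=d)
    print(n,manip.get_calibration(n))
print(manip.get_state())
E
```

```text
top {'camera_matrix': array([[439.26983757,   0.        , 276.39491009],
       [  0.        , 439.26983757, 209.23595574],
       [  0.        ,   0.        ,   1.        ]]), 'position': array([ 356.47616214,    9.71113035, 1016.47369713]), 'attitude': array([ 0.708527  , -0.70190103,  0.04754368, -0.05535363])}
side {'camera_matrix': array([[515.99537904,   0.        , 274.65705223],
       [  0.        , 515.99537904, 208.85987758],
       [  0.        ,   0.        ,   1.        ]]), 'position': array([  459.19592286, -1124.57435396,   968.21323049]), 'attitude': array([ 0.89914473, -0.02553638,  0.00952505, -0.43680193])}
{'time': 0.1, 'q': array([-7.95325497e-01,  4.07545378e-02,  8.39273392e-02, -4.01835668e-04,
       -1.61552675e+00, -3.33688298e-01]), 'joint_vel': array([-0.00103668, -0.00269388,  0.00104342,  0.00240387,  0.00020108,
        0.00052778]), 'joint_efforts': array([-5.44681388e-03, -3.69345260e+01,  3.48280406e+01,  6.95182040e+00,
       -4.57950082e-03,  3.18098546e-05]), 'position': array([ 256.47766155, -542.12818256,  252.38756385]), 'orientation': array([-2.19107863e-01,  9.75700311e-01,  7.67781666e-04, -2.39470614e-04]), 'wrist_force': array([-0.01776159, -0.05616769,  0.62671374]), 'wrist_torque': array([ 0.01448079, -0.03605808,  0.02577307]), 'opening': 0.9996402719343246}
```

View pics/top0.png

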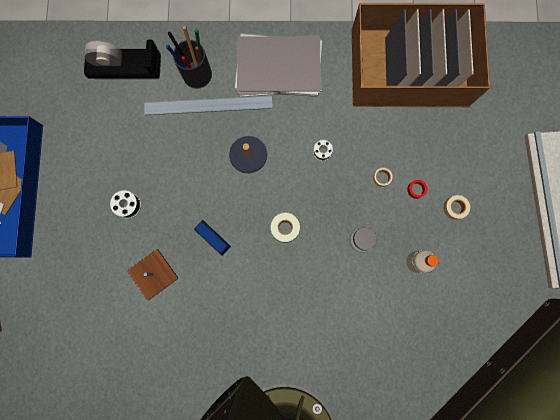

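View pics/side0.png

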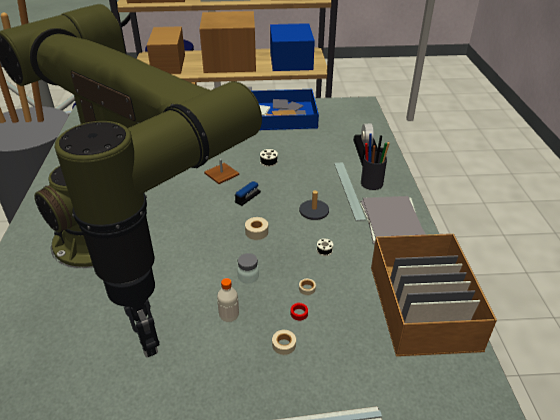

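The top view shows these cream rings: (285,227), (458,207) and (383,177), with a red look-alike at (418,189). The white spools are at (125,204) and (323,150). The stands are at (248,154), round, and (152,275), square. Next I measure them and check enlarged crops.

```bash
cat > h.py <<'E'
import numpy as np,cv2
from bench import manip
from scipy.spatial.transform import Rotation as R
def world(n,d):
    c=manip.get_calibration(n);K=c["camera_matrix"];v,u=np.mgrid[:420,:560]
    P=np.stack([(u-K[0,2])/K[0,0]*d,(v-K[1,2])/K[1,1]*d,d],-1)
    return P@R.from_quat(c["attitude"]).as_matrix().T+c["position"]
def circ(P): # min enclosing circle of xy
    return cv2.minEnclosingCircle(P[:,:2].astype(np.float32))
E
python3 - <<'E'
from h import *
for n in("top","side"):
    z=np.load(n+"0.npz");p,d=z["p"],z["d"];W=world(n,d)
    flat=W[(d>0)&(abs(W[...,2])<15)&(W[...,0]>350)&(W[...,0]<700)&(abs(W[...,1])<450)]
    print(n,"table z",np.median(flat[:,2]))
    m=((d>0)&(W[...,2]>6)&(W[...,2]<140)&(W[...,0]>250)&(W[...,0]<725)&(abs(W[...,1])<520)).astype(np.uint8)
    k,l,s,c=cv2.connectedComponentsWithStats(m,connectivity=4)
    for i in range(1,k):
        if s[i,4]<40: continue
        Q=W[l==i];zt=np.percentile(Q[:,2],97);T=Q[Q[:,2]>zt-5]
        (x,y),r=circ(T); print(c[i].round(),s[i,4],"ztop %.1f"%zt,"top circ %.1f %.1f d=%.1f"%(x,y,2*r),"med",np.median(T[:,:2],0).round(1), "bbmid",((T.max(0)+T.min(0))/2)[:2].round(1),p[l==i].mean(0).round())
p=np.load("top0.npz")["p"][:,:,::-1]
cr=[p[y-30:y+30,x-30:x+30] for x,y in[(285,227),(458,207),(383,177),(418,189),(125,204),(323,150),(248,154),(152,275)]]
cr=[cv2.resize(c,(200,200),interpolation=cv2.INTER_CUBIC) for c in cr]
cv2.imwrite("pics/crops.png",np.vstack([np.hstack(cr[:4]),np.hstack(cr[4:])]))
E
```

```text
top table z -1.0293904145457304
[248. 154.] 1034 ztop 67.2 top circ 635.4 90.6 d=15.0 med [634.1  90.1] bbmid [634.8  90.3] [63. 60. 69.]
[323. 149.] 259 ztop 25.9 top circ 644.8 -85.6 d=45.1 med [645.5 -85.7] bbmid [644.9 -85.7] [169. 170. 159.]
[383. 177.] 162 ztop 17.7 top circ 582.4 -225.8 d=42.9 med [ 581.2 -224.8] bbmid [ 582.5 -225.5] [170. 147. 114.]
[417. 189.] 164 ztop 17.8 top circ 555.5 -305.0 d=42.8 med [ 553.3 -303.8] bbmid [ 554.8 -305.1] [171.  23.  21.]
[124. 204.] 583 ztop 33.7 top circ 511.5 371.4 d=61.0 med [511.2 370.3] bbmid [511.4 371.6] [153. 154. 147.]
[457. 207.] 382 ztop 22.0 top circ 512.4 -393.2 d=54.9 med [ 513.4 -393.4] bbmid [ 512.8 -392.7] [180. 159. 127.]
[285. 227.] 558 ztop 32.7 top circ 460.7 1.8 d=65.6 med [460.7   1.4] bbmid [461.    1.5] [208. 206. 174.]
[212. 238.] 501 ztop 41.9 top circ 435.2 168.7 d=81.9 med [435.7 166.8] bbmid [436.2 167.8] [23. 48. 94.]
[362. 240.] 545 ztop 61.8 top circ 434.2 -172.4 d=49.3 med [ 435.1 -172.5] bbmid [ 434.3 -172.5] [119. 116. 115.]
[152. 274.] 1279 ztop 13.7 top circ 351.7 301.9 d=113.2 med [352.3 302.1] b
[... 699 characters left out ...]
.1] [161. 143. 109.]
[324. 246.] 203 ztop 27.6 top circ 647.1 -87.4 d=44.4 med [647.  -87.4] bbmid [647.2 -87. ] [138. 136. 117.]
[247. 267.] 540 ztop 62.8 top circ 435.7 -173.9 d=52.2 med [ 435.9 -174.8] bbmid [ 436.1 -173.8] [105. 109. 102.]
[227. 301.] 708 ztop 115.8 top circ 386.0 -301.0 d=25.7 med [ 388.7 -300.6] bbmid [ 387.7 -301. ] [140. 118.  94.]
[307. 285.] 154 ztop 18.9 top circ 584.6 -227.6 d=44.9 med [ 584.6 -228.7] bbmid [ 584.6 -227.8] [153. 130.  94.]
[299. 310.] 172 ztop 19.3 top circ 556.4 -306.8 d=43.4 med [ 556.  -310.8] bbmid [ 555.9 -306.8] [154.  16.  13.]
[284. 341.] 394 ztop 23.4 top circ 514.2 -395.0 d=56.0 med [ 513.7 -397.7] bbmid [ 513.9 -395.7] [174. 154. 117.]
```

View pics/crops.png

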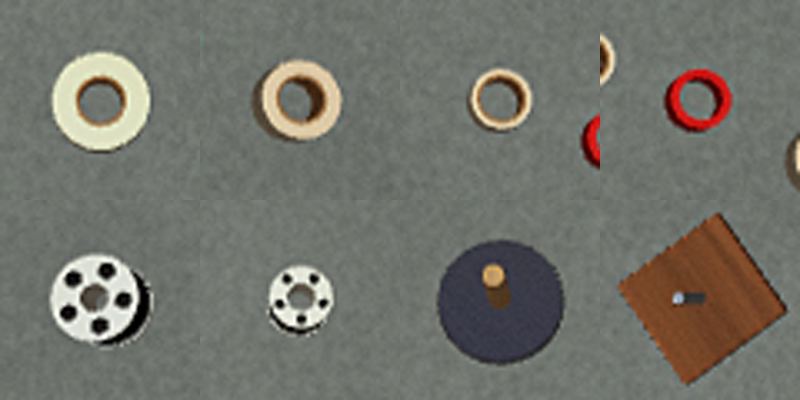

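Crop check: the cream tapes at (285,227), (458,207) and (383,177) measure about 66, 55 and 43 mm, so they are large, medium and small. The ring at (418,189) is also 43 mm but red, so it is the look-alike and stays put. The spools at (125,204) and (323,150) measure 61 and 45 mm. I'll average the two cameras, which differ by about 2 mm. Large tape goes first.

```bash
cat >> h.py <<'E'
def quat(az): # jaws along azimuth az (rad)
    y=np.array([np.cos(az),np.sin(az),0]);z=np.array([0,0,-1.]);x=np.cross(y,z)
    return R.from_matrix(np.stack([x,y,z],1)).as_quat()
OBJ=dict(TL=(461.3,0.4,30),TM=(513.3,-394.,24),TS=(583.5,-226.7,23),SL=(513.0,370.4,30),SS=(646.0,-86.5,25))
POST=dict(T=(636.0,89.5,62),S=(353.0,301.2,50))
def az(x,y): return np.arctan2(y,x)+np.pi
HI=190
def pick(n,op=1.0):
    x,y,z=OBJ[n];q=quat(az(x,y))
    manip.set_gripper(op)
    manip.move_ptp([x,y,HI],q)
    manip.move_linear([x,y,z],velocity=130)
    manip.set_gripper(0.0,40)
    s=manip.get_state();print(n,"gripped opening %.3f"%s["opening"],s["time"])
    manip.move_linear([x,y,HI],velocity=200)
def hover(n,post):
    x,y,h=POST[post];manip.move_ptp([x,y,HI],quat(az(x,y)))
def place(n,post,base): # base = height above table of what it rests on
    x,y,h=POST[post];z=OBJ[n][2]+base
    manip.move_linear([x,y,z+8],velocity=110,contact_N=12) and print("EARLY CONTACT",manip.get_state()["position"])
    c=manip.move_linear([x,y,z-2],velocity=25,contact_N=6)
    s=manip.get_state();print("contact",c,"dz",s["position"][2]-z,s["position"],s["wrist_force"])
def snap(tag,box=None):
    for n in("top","side"):
        p,d=manip.read_camera(n);np.savez(f"{n}{tag}.npz",p=p,d=d)
        cv2.imwrite(f"pics/{n}{tag}.png",p[:,:,::-1])
def show(tag,n,x,y,r=50):
    p=cv2.imread(f"pics/{n}{tag}.png");c=p[max(0,y-r):y+r,max(0,x-r):x+r]
    cv2.imwrite(f"pics/{n}{tag}_c{x}.png",cv2.resize(c,(500,500),interpolation=cv2.INTER_CUBIC))
E
python3 - <<'E'
from h import *
for k,(x,y,z) in {**OBJ,**POST}.items():
    for zz in(z,HI): 
        j=manip.ik([x,y,zz],quat(az(x,y))); print(k,zz,None if j is None else j.round(2))
pick("TL"); hover("TL","T"); s=manip.get_state(); print(s["time"],s["position"],s["wrist_force"]); snap("1")
show("1","side",310,170,70);show("1","top",248,150,60)
E
```

```text
TL 30 [ 0.44 -0.26 -0.6   0.   -1.23 -0.44]
TL 190 [ 0.44 -0.34 -0.37  0.   -1.54 -0.44]
TM 24 [-0.35  0.25 -0.1   0.   -1.21 -0.31]
TM 190 [-0.35  0.17  0.11  0.   -1.51 -0.31]
TS 23 [-0.05  0.2  -0.17  0.   -1.2  -0.32]
TS 190 [-0.05  0.11  0.04  0.   -1.5  -0.32]
SL 30 [ 0.94  0.21 -0.14  0.   -1.22 -0.32]
SL 190 [ 0.94  0.13  0.06  0.   -1.51 -0.32]
SS 25 [ 0.17  0.26 -0.09  0.   -1.22 -0.31]
SS 190 [ 0.17  0.18  0.12  0.   -1.51 -0.31]
T 62 [ 0.45  0.21 -0.08  0.   -1.28 -0.31]
T 190 [ 0.45  0.15  0.09  0.   -1.51 -0.31]
S 50 [ 1.14 -0.27 -0.57  0.   -1.27 -0.44]
S 190 [ 1.14 -0.33 -0.36  0.   -1.54 -0.44]
TL gripped opening 0.746 4.125
5.875 [635.57273995  89.28730866 188.4668036 ] [ 0.05252166  0.97904176 -1.45237225]
```

View pics/side1_c310.png

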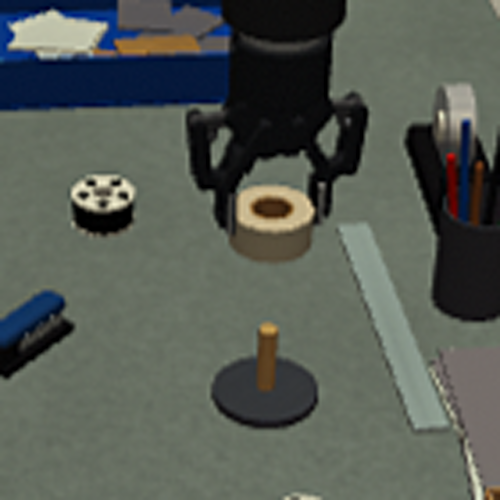

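View pics/top1_c248.png

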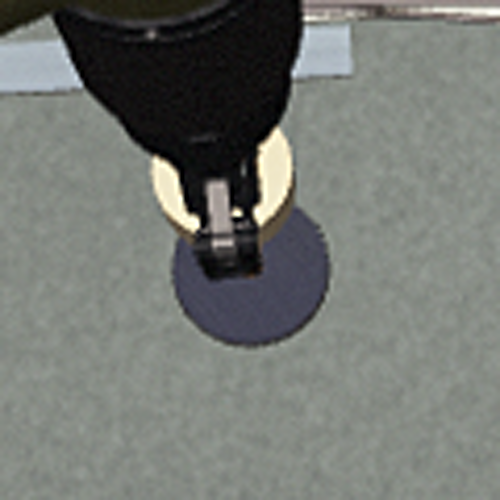

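The side crop shows the tape held level at about (272,205), lined up over the post at (268,330). I'll check it by depth, then place it.

```bash
cat >> h.py <<'E'
def held(tag,x,y,zlo,zhi,n="side",r=60):
    z=np.load(f"{n}{tag}.npz");p=z["p"].astype(int);W=world(n,z["d"])
    bright=(p.sum(2)>330)
    m=bright&(z["d"]>0)&(abs(W[...,0]-x)<r)&(abs(W[...,1]-y)<r)&(W[...,2]>zlo)&(W[...,2]<zhi)
    Q=W[m]; zt=np.percentile(Q[:,2],95);T=Q[Q[:,2]>zt-6]
    print(n,len(T),"zt %.1f"%zt,circ(T),((T.max(0)+T.min(0))/2).round(1))
E
python3 - <<'E'
from h import *
held("1",636,89,150,220)
E
```

```text
side 169 zt 191.1 ((633.4761352539062, 89.15078735351562), 35.8510856628418) [637.7  88.8 189.2]
```

```bash
cat >> h.py <<'E'
def release(n,post,up=HI):
    op=manip.get_state()["opening"]; manip.set_gripper(min(1.0,op+0.2))
    x,y,h=POST[post];z=manip.get_state()["position"][2]
    manip.move_linear([x,y,HI],velocity=160)
E
python3 - <<'E'
from h import *
place("TL","T",10)
release("TL","T")
pick("TM"); hover("TM","T"); print(manip.get_state()["time"]); snap("2")
held("2",636,89,150,220)
show("2","side",310,170,70)
E
```

```text
contact True dz 1.0416329462061427 [636.44816938  89.68568425  41.04163295] [0.07129799 0.31424347 3.36171927]
TM gripped opening 0.606 13.0583
15.8583
side 98 zt 188.1 ((638.4127807617188, 85.71744537353516), 29.32327651977539) [638.6  85.6 185.7]
```

View pics/side2_c310.png

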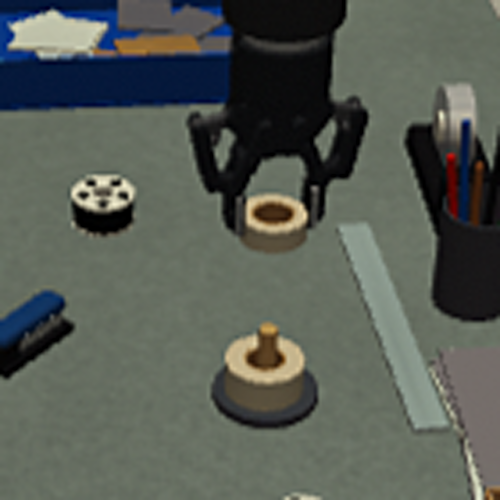

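The large tape is threaded and flat on the foot at (265,375). The medium one is held level at (275,215), at most 3 mm off the axis against 7 mm of clearance. Next I place it and fetch the small one.

```bash
python3 - <<'E'
from h import *
place("TM","T",40)
release("TM","T")
pick("TS",0.8); hover("TS","T"); print(manip.get_state()["time"]); snap("3")
held("3",636,89,150,220)
show("3","side",310,170,70)
E
```

```text
contact True dz 0.9573971880059418 [636.40808294  89.60929678  64.95739719] [-0.11557338 -0.06192136  3.72308489]
TS gripped opening 0.477 22.0333
24.2333
side 44 zt 183.8 ((636.004638671875, 90.19705200195312), 25.47800636291504) [638.4  89.8 181.2]
```

View pics/side3_c310.png

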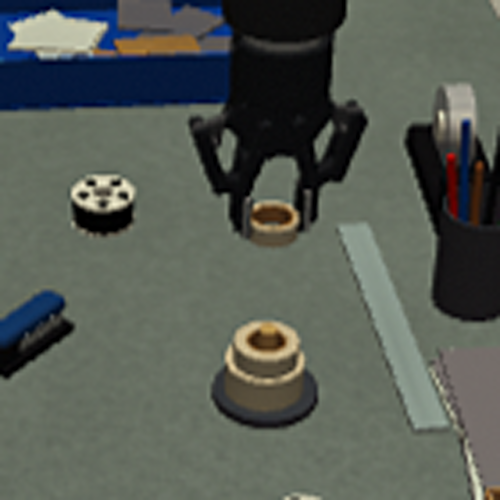

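The large and medium tapes are stacked flat, and the small one is level over the axis. Next: place it, then fetch the large spool.

```bash
python3 - <<'E'
from h import *
place("TS","T",60)
release("TS","T")
pick("SL"); hover("SL","S"); print(manip.get_state()["time"]); snap("4")
held("4",353,301,150,220)
show("4","side",310,190,50);show("4","side",221,150,60)
a=[cv2.imread(f"pics/side4_c{k}.png") for k in(310,221)]
cv2.imwrite("pics/s4.png",cv2.resize(np.hstack(a),(800,400)))
E
```

```text
contact True dz 1.1603203772366157 [636.47582786  89.62354144  84.16032038] [0.01194497 0.03676391 3.90212685]
SL gripped opening 0.691 30.1917
31.875
side 91 zt 193.6 ((350.14434814453125, 299.1023864746094), 34.25303268432617) [358.3 299.3 197.2]
```

View pics/s4.png

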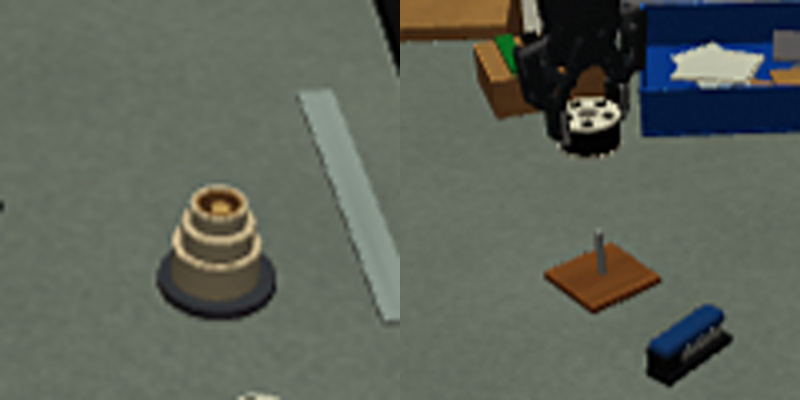

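The tape stack is complete and concentric. The large spool is held level. I'll confirm its bore against the thin post before lowering.

```bash
python3 - <<'E'
from h import *
for n in("top","side"):
    z=np.load(n+"0.npz");W=world(n,z["d"]);c=manip.get_calibration(n)
    for lo,hi in((6,20),(22,45),(45,70)):
        m=(abs(W[...,0]-353)<70)&(abs(W[...,1]-301)<70)&(W[...,2]>lo)&(W[...,2]<hi);Q=W[m]
        if len(Q): print(n,lo,len(Q),((Q.max(0)+Q.min(0))/2).round(1),Q.mean(0).round(1))
# held spool centre: project hypothesised model point, compare with picture
c=manip.get_calibration("side");Rt=R.from_quat(c["attitude"]).as_matrix().T
for P in([353,301.2,194],[353,301.2,60]):
    q=c["camera_matrix"]@(Rt@(np.array(P)-c["position"]));print(P,(q[:2]/q[2]).round(1))
p=cv2.imread("pics/side4.png")[100:200,171:271];cv2.imwrite("pics/s4z.png",cv2.resize(p,(600,600),interpolation=cv2.INTER_CUBIC))
E
```

```text
top 6 1248 [353.3 302.   11.7] [352.3 302.9   9.2]
top 22 12 [351.7 300.8  33.6] [351.8 300.9  33.7]
top 45 17 [351.8 302.8  53.6] [352.  302.5  55.2]
side 6 362 [353.3 300.8  12.9] [354.5 297.8  10.3]
side 22 9 [354.2 299.9  35.1] [354.2 299.7  34.6]
side 45 14 [353.5 300.9  55.4] [354.2 300.5  54.3]
[353, 301.2, 194] [216.6 122.3]
[353, 301.2, 60] [219.7 159. ]
```

View pics/s4z.png

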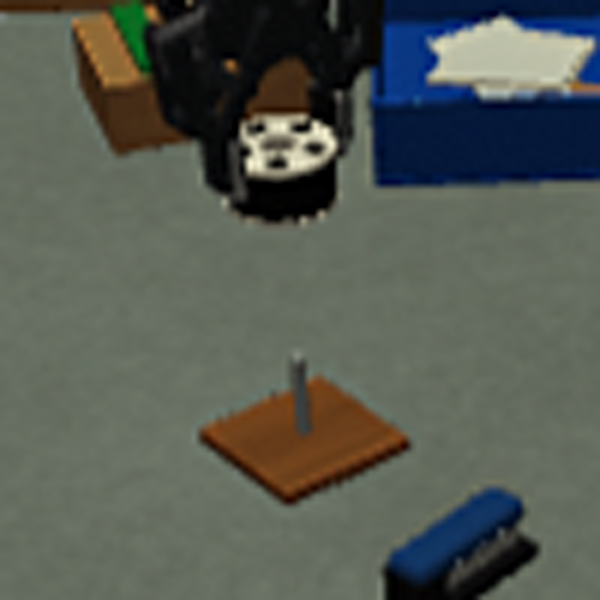

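The bore at (279,145) and the post tip at (299,356) sit about 1 px off their predicted positions in the same direction, so relative alignment is within about 2 mm against 6 mm of clearance. Placing it.

```bash
python3 - <<'E'
from h import *
place("SL","S",10)
release("SL","S")
pick("SS",0.9); hover("SS","S"); print(manip.get_state()["time"]); snap("5")
held("5",353,301,150,220)
p=cv2.imread("pics/side5.png")[100:200,171:271];cv2.imwrite("pics/s5z.png",cv2.resize(p,(600,600),interpolation=cv2.INTER_CUBIC))
E
```

```text
contact True dz 1.3205534775453387 [353.26809638 301.57085705  41.32055348] [-0.24214362  0.38097715  4.15858797]
SS gripped opening 0.497 38.975
41.7167
side 43 zt 191.2 ((355.3239440917969, 299.6337890625), 24.342037200927734) [358.2 299.  196.5]
```

View pics/s5z.png

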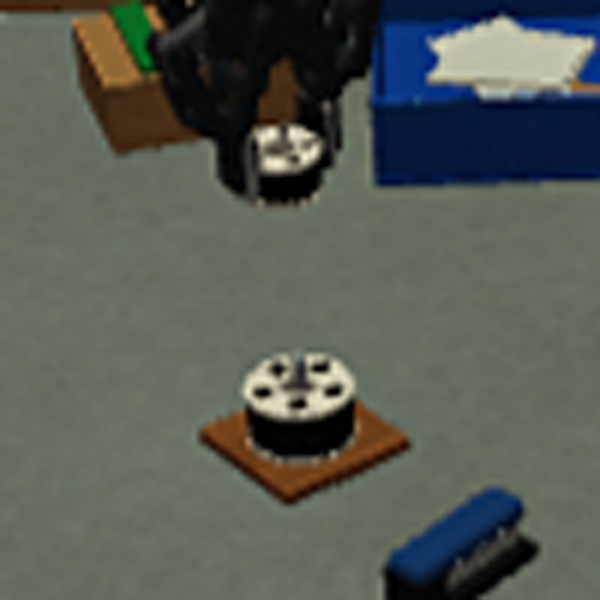

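The large spool lies flat on the foot, threaded, at (299,390). The small spool is held level at (284,150). Placing it.

```bash
python3 - <<'E'
from h import *
place("SS","S",42)
release("SS","S")
manip.move_ptp([300,-450,250],quat(az(300,-450)))
manip.pause(0.5)
print(manip.get_state()["time"]); snap("6")
for n in("top","side"):
    z=np.load(n+"6.npz");p,d=z["p"],z["d"];W=world(n,d)
    m=((d>0)&(W[...,2]>6)&(W[...,2]<140)&(W[...,0]>250)&(W[...,0]<725)&(abs(W[...,1])<520)).astype(np.uint8)
    k,l,s,c=cv2.connectedComponentsWithStats(m,connectivity=4)
    for i in range(1,k):
        if s[i,4]<40: continue
        Q=W[l==i];zt=np.percentile(Q[:,2],97);T=Q[Q[:,2]>zt-5]
        print(n,c[i].round(),"ztop %.1f"%zt,((T.max(0)+T.min(0))/2)[:2].round(1))
s=cv2.imread("pics/side6.png");t=cv2.imread("pics/top6.png")
c=[s[125:195,186:256],s[165:235,279:349],t[240:310,117:187],t[119:189,213:283]]
c=[cv2.resize(x,(300,300),interpolation=cv2.INTER_CUBIC) for x in c]
cv2.imwrite("pics/f.png",np.vstack([np.hstack(c[:2]),np.hstack(c[2:])]))
E
```

```text
contact True dz 0.8489390223188451 [353.23382219 301.52891012  67.84893902] [0.82062202 0.1396115  3.68970555]
47.7583
top [248. 154.] ztop 76.0 [633.9  89.8]
top [417. 189.] ztop 17.9 [ 554.7 -305.5]
top [212. 238.] ztop 41.9 [436.2 166.9]
top [362. 240.] ztop 61.9 [ 434.3 -172.7]
top [152. 274.] ztop 66.7 [350.8 302.2]
top [422. 261.] ztop 115.2 [ 387.2 -298.3]
side [221. 169.] ztop 67.9 [353.1 300.9]
side [246. 192.] ztop 42.5 [436.7 165. ]
side [314. 203.] ztop 77.6 [636.4  90.9]
side [247. 267.] ztop 62.4 [ 436.1 -173.9]
side [227. 301.] ztop 114.9 [ 387.7 -300.1]
side [299. 310.] ztop 18.9 [ 557.1 -306.4]
```

View pics/f.png

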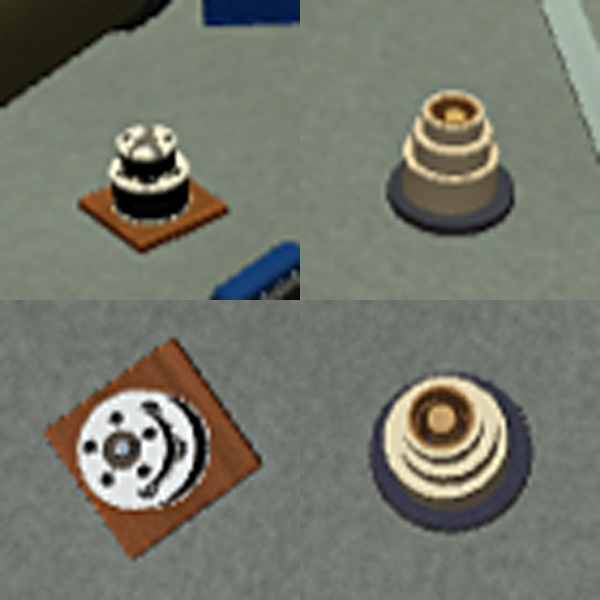

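View pics/top6.png

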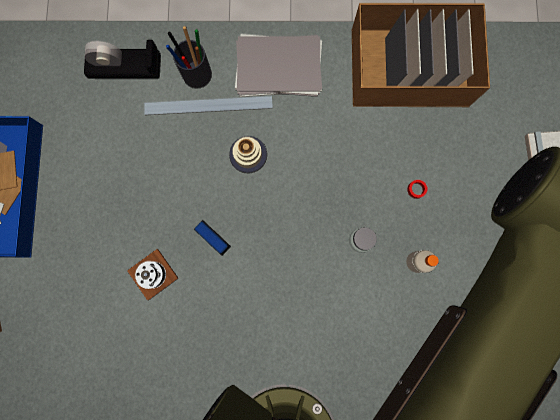

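Both stacks are threaded and flat, with the tape post in the bore at (248,150) and the spool post in the bore at (150,275). Their tops read about 76 and 67 mm against nominal 76 and 66. The stapler, jar, bottle and red ring haven't moved. Handing in.

```bash
python3 -c "
from bench import manip
print(manip.finish_job())"
```

```text
the job is handed in; nothing more can be done
None
```

The rolls are away on their stands and the job is handed in at about 48 s of the 109 s allowed. The three tape rolls are on the round stand (large, medium, small from the bottom) and the two spools on the square stand (large below, small on top).

- **Stacks:** both cameras show them threaded and flat. Stack tops read 76–78 mm (tape, nominal 76) and 67–68 mm (spools, nominal 66), within camera error. Every placing touched down within 1.4 mm of its expected height.
- **Left alone:** the glue bottle, stapler, bead jar and red ring read within about 1 mm of their starting positions.
- **Disagreements:** the two cameras differed by about 2 mm throughout, so I averaged them. No checks failed.

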